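Shut and bolt the tool chest

TASK

The lid of the red tool chest has been left standing open with its barrel bolt shot out. Draw the bolt back out of the way, lower the lid gently until it is fully shut (do not let it slam), then slide the bolt fully home into its keeper and let go. Leave the spray can, tape roll and hammer where they are.

Things in the scene. Friction and masses are not known exactly. Their poses are not given: they have to be found in the camera images.
- chest: Red sheet-steel tool chest fixed to the bench, 190 mm deep (x) x 360 mm wide (y) x 110 mm high; origin at the centre of its underside, z up. The lid covers its top from y = -176 to +90 mm; the rest of the top, y = +91 to +180 mm, is a fixed deck at the same height that carries the keeper. The far side (x = +95 mm) has the hinge; the robot is on the -x side.
- lid (a joint): Lid hinge angle, rad: 0 = fully shut (lid top level and flush with the deck, 110 mm above the bench), 1.57 = upright, stop at 1.75. Opens upward and away from the robot. The hinge is stiff: the lid stays where it is left and takes about 6 N at its edge to move.
- bolt (a joint): Slide of the bolt along the lid, m: 0 = fully drawn back, 0.050 = fully home (stop). It grows towards the chest's +y (towards the keeper). About 3 N of friction; stays where it is left. If it is out by more than about 0.018 it strikes the top of the keeper and holds the lid about 0.13 rad open.
- hinge (a point): Point on the hinge axis, at the middle of the lid's width, level with the shut lid's top surface: chest frame (95, -43, 110) mm. Axes parallel to the chest's; the hinge axis is the chest's y.
- lid_edge (a point): Middle of the lid's free edge, on its outer (upper) surface, 187 mm from the hinge axis. Lid is a plate 6 mm thick, 185 mm from hinge to edge, 266 mm wide; turns with the lid: z is the outward normal of the outer surface (up when shut, away from the robot when upright), y along the hinge, -x from hinge to edge.
- knob (a point): Centre of the top of the bolt's black knob: a round stem 16 mm in diameter, square to the lid's outer surface, reaching 58 mm above it (black from 24 mm up). Axes as lid_edge. 155 mm from the hinge axis; at chest y = +18 mm when drawn, +68 mm when home.
- bolt_tip (a point): Leading end of the bolt, an aluminium rod 12 mm thick, 145 mm long, its axis 12 mm above the lid, running in three steel staples 22 mm high. On its axis, 67 mm beyond the knob in y: chest y = +85 mm when drawn (within the lid), +135 mm when home, right through the keeper.
- keeper (a point): Centre of the opening of the brass keeper (a bridge on the fixed deck, 34 x 26 mm, 27 mm high, opening 22 mm wide and 22 mm high along y): chest frame (-60, 117, 122) mm.
- spray_can: Standing spray can 58 mm in diameter, 170 mm high, beside the chest; origin at the centre of its underside. Leave alone.
- tape_roll: Roll of tape lying flat, 100 mm in diameter, 45 mm high; origin at the centre of its underside. Leave alone.
- hammer: Hammer lying on the bench, 260 mm long, along its x. Leave alone.

How it is judged:
By the outcome, as a careful person would: the job done as asked, in the order asked, and still so for the second after the job is handed in, with the robot touching nothing.
It also fails if it takes over 53 s, if anything falls off the work surface, if the arm or the gripper's body presses on something with over 40 N, if the wrist force passes 120 N, or if a joint passes its speed limit or range.

ROBOT

A 6-joint arm with a two-finger parallel gripper is mounted at the origin on the work surface. World frame = base frame: x ahead of the robot, y to its left, z up, the work surface at z = 0. Lengths are in m, angles in degrees, forces in N, time in s.
With the tool pointing down it reaches from about 0.35 to 0.925 m from the base axis. Payload 6.4 kg.
Tool frame: the origin (TCP) lies midway between the tips of the shut fingers; the grasp point (between the pads) lies 19 mm behind it; z points along the fingers, y is the line along which they close (so a half turn about z gives the same grasp; the last joint's range is limited). The gripper opens to 85 mm and grips with 20 to 120 N. Pads are 22 mm wide; open, the fingers measure 114 mm over their backs; the gripper's body (76 mm by 85 mm) begins 54 mm behind the grasp point. The pads swing forward as they close: fully open they stand 13 mm farther back than shut.
Start: joints at [55.858, 14.043, 89.255, -0, 76.702, -9.975], TCP at [0.266, 0.593, 0.231] pointing down, gripper open.
Joint ranges: [-179.41, 179.41], [-58.25, 129.5], [7.25, 145.43], [-54.29, 234.29], [11.92, 165.04], [-157.13, 157.13]. Speed limits (degrees/s): [147.25, 147.25, 180, 180, 180, 180].

INTERFACE

Orientations are given as [roll, pitch, yaw] about the fixed x, y, z axes, in that order (R = Rz(yaw) Ry(pitch) Rx(roll)).
In Python, from plant import ctrl, eyes gives the robot as it stands. The module is installed in compiled form; this text tells all that it offers.
- The arm moves only by the tool servo_tool, never from a script. Its argument "targets" is a list of rows, each a list of 6 numbers: the shift along the tool's x, y, z scaled (see below), then the turn, a rotation vector about the tool's x, y, z scaled (see below). A call has 1 to 12 rows; each row is the pose to reach, as a shift and turn from the pose commanded when the call began, along the tool's axes at that moment; what a row does not reach only later rows make up. The controller multiplies each number of a shift by 300 mm and each number of a turn by 120 degrees. A row lasts 1/8 s, in which the tool goes at most 62.5 mm and 10.7 degrees, less where a joint would pass 70% of its speed; a pose out of reach is approached as far as the arm can. A call with a number of a shift or a turn outside -1 to 1 is refused whole. A call with a gripper value outside its range is refused whole. "jaw" is the finger opening in mm, from 0 to 85.4, set as the call begins (left out, the last holds). The fingers move at their own pace and stop on an object; "squeeze" is the grip in N (left out, the last holds). Time passes only in rows, so rows that repeat a pose let the fingers close. It gives the time, the measured TCP pose, the force, the opening and the grip force at its end, in the units of the state.
- ctrl.observe(): the state, without advancing time (a new reading comes with each control period).
- eyes.get_image(name): name is "side" or "top"; returns the picture (400x640x3 uint8, red, green, blue); there is no depth.
- eyes.get_calibration(name): a dict with "fx", "fy", "cx", "cy" (pixels), "eye" and "orientation" of the camera in the world. Camera axes: x right, y up, looking along -z (the intrinsics and any distortion apply to the point x, -y, -z); pixel columns grow to the right and rows downward; lengths in m; the calibration is good to about 2 mm. A picture is of the moment at which its call begins. get_calibration takes no time and is no camera call.
- ctrl.sign_off(): hands the job in; it is judged then, once.
The state is a dict: "time": time; "qpos": joint angles; "joint_velocities": joint speeds; "effort": joint torques, N m; "tcp_pos": TCP position; "ee_rot": TCP orientation; "contact_force": force on the tool from outside, world axes, zero at the start; "torque": the same for the moment, N m; "width": opening from 0.0 (shut) to 1.0 (fully open); "grasp_force": force on a finger pad.
Only numpy, scipy, OpenCV 4.12 (cv2) and the standard library are available. Lean on these libraries where they do the work, as an engineer would, in place of code of your own. Each camera call takes 0.05 s, during which the arm holds its last target. There are 200 camera calls.

## Working session

There is one attempt and no reset: what is moved stays moved. The work goes in short steps, Python scripts to look and compute and a tool call to move; the robot and the scene stay as the last step left them, time stands still between calls to the robot, and variables do not carry over. Pictures are saved under pics/ and viewed, at most 10 in all, crops included, and the job is handed in when it is done.

Besides the shell and the picture viewer there is one more tool, called after "Emit:" as name(argument=value, ...) on one line, values as JSON. servo_tool: Moves the arm, as the interface text tells. Shifts and turns lie within -1 to 1; 1 stands for 300 mm of shift or 120 degrees of turn. Its arguments: {"type":"object","properties":{"targets":{"type":"array","items":{"type":"array","items":{"type":"number"}}},"jaw":{"type":"number"},"squeeze":{"type":"number"}},"required":["targets"]}

```bash
mkdir -p pics
python3 - <<'E'
from plant import ctrl, eyes
import cv2
for n in("side","top"):
    c=eyes.get_calibration(n);print(n,c)
    cv2.imwrite(f"pics/{n}0.png",eyes.get_image(n)[:,:,::-1])
print(ctrl.observe())
E
```

```text
side {'fx': 398.9322589865317, 'fy': 398.9322589865317, 'cx': 321.97742016827135, 'cy': 196.3075519461075, 'eye': array([-0.03913797, -0.59630351,  0.86060743]), 'orientation': array([ 50.83969332,  -0.7664436 , -39.2042637 ])}
top {'fx': 372.247121338824, 'fy': 372.247121338824, 'cx': 315.5804080792128, 'cy': 196.52122263507442, 'eye': array([0.33008421, 0.08839805, 1.21680051]), 'orientation': array([ 10.46046948,  -0.74551276, -91.27540345])}
{'time': 0.1, 'qpos': array([ 5.58563451e+01,  1.40811776e+01,  8.93187604e+01,  8.11894542e-04,
        7.67018440e+01, -9.97467429e+00]), 'joint_velocities': array([-0.0087175 , -0.01977167, -0.12452217,  0.0152265 , -0.02841232,
        0.01147298]), 'effort': array([ 2.35415901e-04, -4.30670071e+01, -3.27129471e+01, -1.42790045e-04,
        2.88643649e-03,  2.70786359e-06]), 'tcp_pos': array([0.26582613, 0.5926027 , 0.23027086]), 'ee_rot': array([-1.79899893e+02, -1.84077960e-02,  1.55830816e+02]), 'contact_force': array([-0.5557004 ,  1.14572489, -0.02739883]), 'torque': array([-0.01513151, -0.03391932,  0.01588252]), 'grasp_force': 0.0, 'width': 0.9981697741319904}
```

View pics/side0.png

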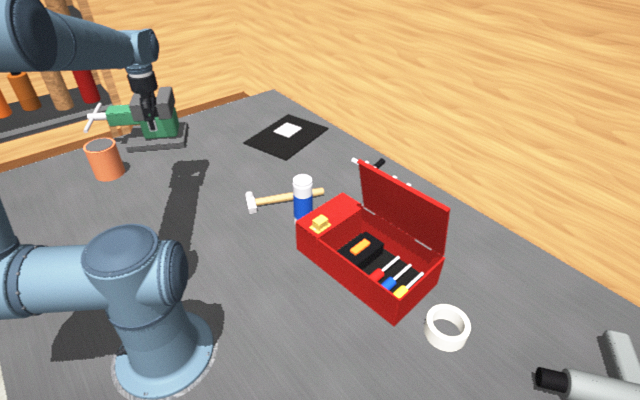

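View pics/top0.png

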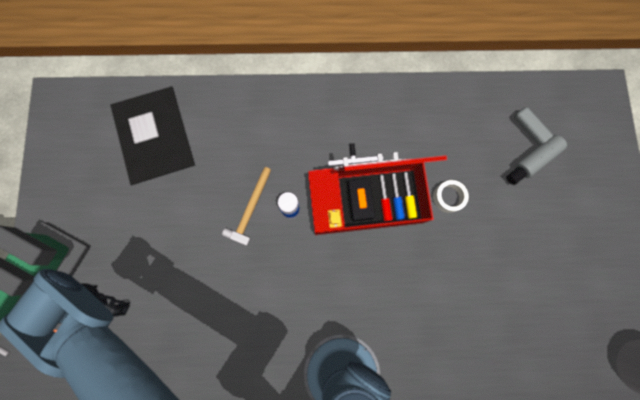

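The side view shows the open chest with its lid near upright at about (405,210), keeper (320,222), and knob behind the lid near (378,163). The top view shows the keeper at (335,217), knob (352,150) and deck corner (308,170). I'll enlarge both.

Run:
```python
import cv2
a=cv2.imread("pics/side0.png")[150:330,285:455];b=cv2.imread("pics/top0.png")[135:245,295:455]
cv2.imwrite("pics/s1.png",cv2.resize(a,None,fx=3.3,fy=3.3,interpolation=cv2.INTER_CUBIC))
cv2.imwrite("pics/t1.png",cv2.resize(b,None,fx=5,fy=5,interpolation=cv2.INTER_CUBIC))
```

```text
(no output)
```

View pics/s1.png

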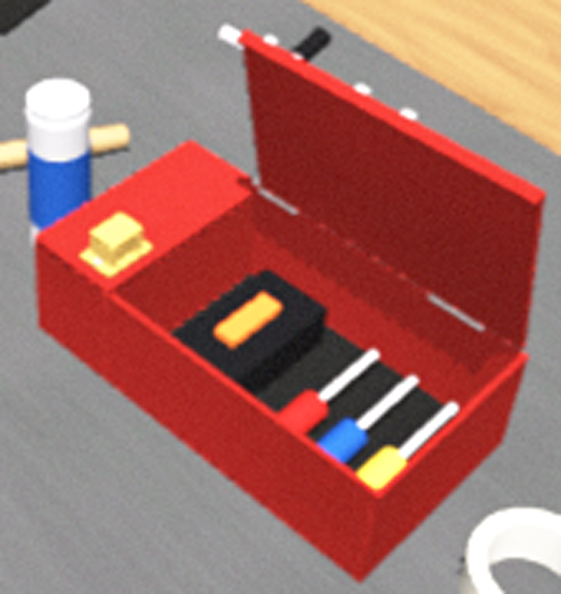

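View pics/t1.png

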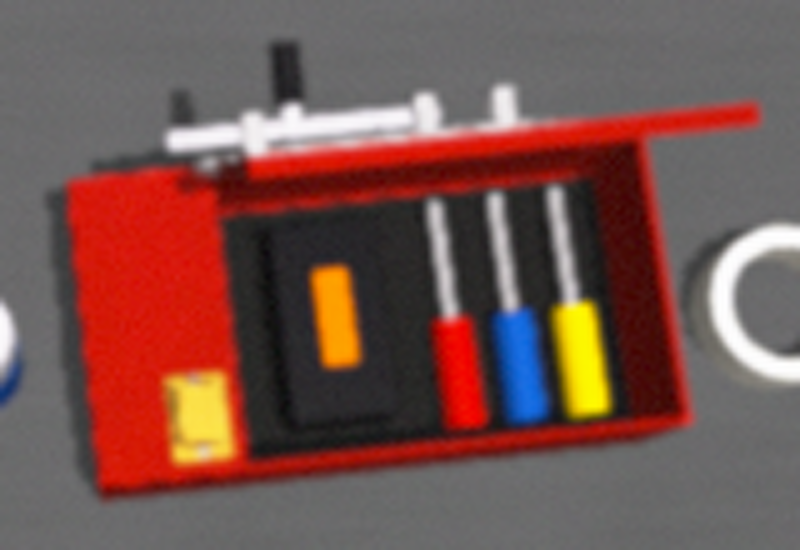

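The crops show the deck corners, keeper, lid edge (side crop (243,38)–(541,197)), bolt out past the lid's left edge, and knob tip (side crop ~(320,38), top crop ~(285,45)). I'll triangulate these.

```bash
cat > h.py <<'E'
import numpy as np
from scipy.spatial.transform import Rotation as R
from plant import ctrl, eyes
def ray(n,p):
    c=eyes.get_calibration(n)
    d=np.array([(p[0]-c['cx'])/c['fx'],-(p[1]-c['cy'])/c['fy'],-1])
    return np.array(c['eye']),R.from_euler('xyz',c['orientation'],degrees=True).apply(d/np.linalg.norm(d))
def plane(n,p,z):
    e,d=ray(n,p);return e+d*(z-e[2])/d[2]
def tri(ps,pt):
    A=0;b=0;L=[ray('side',ps),ray('top',pt)]
    for e,d in L:
        P=np.eye(3)-np.outer(d,d);A=A+P;b=b+P@e
    x=np.linalg.solve(A,b)
    return x,[1e3*np.linalg.norm((np.eye(3)-np.outer(d,d))@(x-e)) for e,d in L][0]
def proj(n,X):
    c=eyes.get_calibration(n);q=R.from_euler('xyz',c['orientation'],degrees=True).inv().apply(np.array(X)-c['eye'])
    return c['cx']-c['fx']*q[0]/q[2],c['cy']+c['fy']*q[1]/q[2]
E
python3 - <<'E'
from h import *
np.set_printoptions(precision=4,suppress=True)
S=lambda x,y:(285+(x+.5)/3.3-.5,150+(y+.5)/3.3-.5)
T=lambda x,y:(295+(x+.5)/5-.5,135+(y+.5)/5-.5)
P={'BL':((192,141),(68,183),(.095,.18,.11)),'FL':((38,240),(98,492),(-.095,.18,.11)),'FR':((372,488),(692,418),(-.095,-.18,.11)),
'keeper_top':((125,232),(203,420),(-.06,.117,.137)),'lidR':((541,197),(759,108),None),'lidL':((243,36),None,None),'knob':((322,38),(285,46),None),'tip':((222,32),(170,140),None)}
A=[];B=[]
for k,(s,t,m) in P.items():
    if t is None: continue
    x,r=tri(S(*s),T(*t));print(k,x,'res mm',round(r,1))
    if m: A.append(m);B.append(x)
print('BR side z=.11',plane('side',S(525,355),.11))
A.append((.095,-.18,.11));B.append(plane('side',S(525,355),.11))
A=np.array(A);B=np.array(B);a=A[:,:2]-A[:,:2].mean(0);b=B[:,:2]-B[:,:2].mean(0)
y=np.arctan2((a[:,0]*b[:,1]-a[:,1]*b[:,0]).sum(),(a*b).sum());Rz=R.from_euler('z',y)
o=(B-Rz.apply(A)).mean(0);print('yaw',np.degrees(y),'o',o);print((B-Rz.apply(A)-o)*1e3)
for k in('lidR','knob','tip'):
    x=tri(S(*P[k][0]),T(*P[k][1]))[0];print(k,'chest',Rz.inv().apply(x-[o[0],o[1],0])*1e3)
E
```

```text
BL [0.6146 0.09   0.1071] res mm 0.6
FL [0.4263 0.0749 0.1026] res mm 2.0
FR [ 0.4582 -0.2795  0.1104] res mm 3.2
keeper_top [0.4662 0.0117 0.134 ] res mm 4.0
lidR [ 0.5984 -0.2671  0.2924] res mm 1.8
knob [ 0.6434 -0.0256  0.2713] res mm 1.6
tip [0.5942 0.0369 0.2645] res mm 2.4
BR side z=.11 [ 0.6387 -0.2673  0.11  ]
yaw 4.505547385515911 o [ 0.5346 -0.0964 -0.0026]
[[-0.591  -0.4915 -0.3227]
 [ 0.5894 -0.6293 -4.8399]
 [ 4.1452  3.8179  3.012 ]
 [ 0.6114 -3.7932 -0.4388]
 [-4.7551  1.096   2.5894]]
lidR chest [  50.2335 -175.2065  292.3896]
knob chest [114.0625  62.0234 271.2549]
tip chest [ 69.8762 128.2779 264.4598]
```

Measurements agree with the text: chest at (0.535, −0.096), yaw 4.5°. The lid is at ~76°, the knob's predicted spot matches within 3 mm, and the bolt is ~43 mm out. Next comes a helper for working out moves.

```bash
cat >> h.py <<'E'
O=np.array([.5346,-.0964,0]);YAW=4.5
def W(c): return O+R.from_euler('z',YAW,degrees=True).apply(np.array(c,float)/1e3)
def C(w): return R.from_euler('z',-YAW,degrees=True).apply(np.array(w)-O)*1e3
def rows(cs,pre=None):
    s=ctrl.observe();q=R.from_euler('xyz',s['ee_rot'],degrees=True)
    t=R.from_euler('xyz',[180,0,180+YAW],degrees=True)
    rv=np.degrees((q.inv()*t).as_rotvec())/120
    for c in cs:
        print(c,np.round(q.inv().apply(W(c)-s['tcp_pos'])/.3,3),np.round(rv,3))
    print('now chest',np.round(C(s['tcp_pos']),1),'t',s['time'],'F',np.round(s['contact_force'],1))
E
python3 -c "
from h import *
rows([(100,110,390),(-80,400,390)])"
```

```text
(100, 110, 390) [-1.874 -1.248 -0.531] [-0.001 -0.    -0.239]
(-80, 400, 390) [-0.884 -0.688 -0.532] [-0.001 -0.    -0.239]
now chest [-213.9  708.   230.3] t 0.1 F [-0.6  1.1 -0. ]
```

Emit:
servo_tool(targets=[[0,0,-0.2,0,0,-0.04],[-0.15,-0.1,-0.35,0,0,-0.08],[-0.3,-0.2,-0.53,0,0,-0.12],[-0.46,-0.31,-0.53,0,0,-0.16],[-0.62,-0.41,-0.53,0,0,-0.2],[-0.78,-0.52,-0.53,0,0,-0.239],[-0.94,-0.62,-0.53,0,0,-0.239],[-0.94,-0.62,-0.53,0,0,-0.239]], jaw=0)

```text
time: 1.1
tcp_pos: [0.4489, 0.3049, 0.3896]
ee_rot: [-180.0, -0.0, -175.8]
contact_force: [-0.3, 1.5, -0.1]
width: -0.003
grasp_force: 0.0
```

```bash
python3 -c "
from h import *
rows([(100,110,390),(100,110,252),(100,42,252)])"
```

```text
(100, 110, 390) [-0.519 -0.986 -0.001] [-0.    -0.    -0.003]
(100, 110, 252) [-0.519 -0.986  0.459] [-0.    -0.    -0.003]
(100, 42, 252) [-0.521 -1.212  0.459] [-0.    -0.    -0.003]
now chest [-53.9 406.7 389.6] t 1.1 F [-0.3  1.5 -0.1]
```

Emit:
servo_tool(targets=[[-0.1,-0.18,0,0,0,0],[-0.2,-0.36,0,0,0,0],[-0.3,-0.54,0,0,0,0],[-0.4,-0.72,0,0,0,0],[-0.48,-0.88,0,0,0,0],[-0.52,-0.985,0,0,0,0],[-0.52,-0.985,0.15,0,0,0],[-0.52,-0.985,0.3,0,0,0],[-0.52,-0.985,0.4,0,0,0],[-0.52,-0.985,0.46,0,0,0],[-0.52,-0.985,0.46,0,0,0],[-0.52,-0.985,0.46,0,0,0]])

```text
time: 2.6
tcp_pos: [0.6269, 0.0258, 0.2541]
ee_rot: [-180.0, 0.2, -175.5]
contact_force: [-0.8, -0.4, -0.3]
width: -0.004
grasp_force: 0.0
```

```bash
python3 -c "
from h import *
import cv2
rows([(100,42,252)])
a=eyes.get_image('side')[150:260,300:440,::-1];b=eyes.get_image('top')[120:230,295:435,::-1]
cv2.imwrite('pics/a.png',cv2.resize(np.vstack([a,b]),None,fx=2.7,fy=2.7,interpolation=2))"
```

```text
(100, 42, 252) [ 0.005 -0.242  0.007] [-0.     0.001  0.   ]
now chest [101.6 114.5 254.1] t 2.6 F [-0.8 -0.4 -0.3]
```

View pics/a.png

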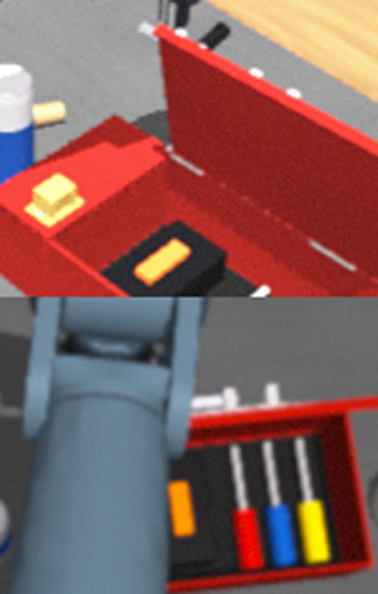

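The side view shows the closed fingers at crop (182,10), just left of the knob (213,37) and behind the bolt tip (148,30). They are placed as planned, so I'll push −y slowly.

Emit:
servo_tool(targets=[[0,-0.03,0,0,0,0],[0,-0.06,0,0,0,0],[0,-0.08,0,0,0,0],[0,-0.1,0,0,0,0],[0,-0.12,0,0,0,0],[0,-0.14,0,0,0,0],[0,-0.16,0,0,0,0],[0,-0.18,0,0,0,0],[0,-0.2,0,0,0,0],[0,-0.22,0,0,0,0],[0,-0.23,0,0,0,0],[0,-0.23,0,0,0,0]])

```text
time: 4.2
tcp_pos: [0.6313, -0.0439, 0.2523]
ee_rot: [-179.9, -0.0, -175.5]
contact_force: [-0.0, -0.2, -0.3]
width: -0.003
grasp_force: 0.1
```

```bash
python3 -c "
from h import *
import cv2
rows([(100,42,252)])
a=eyes.get_image('side')
cv2.imwrite('pics/b.png',cv2.resize(a[140:260,290:440,::-1],None,fx=4,fy=4,interpolation=2))"
```

```text
(100, 42, 252) [ 0.002 -0.009  0.001] [-0. -0. -0.]
now chest [100.5  44.8 252.3] t 4.2 F [-0.  -0.2 -0.3]
```

View pics/b.png

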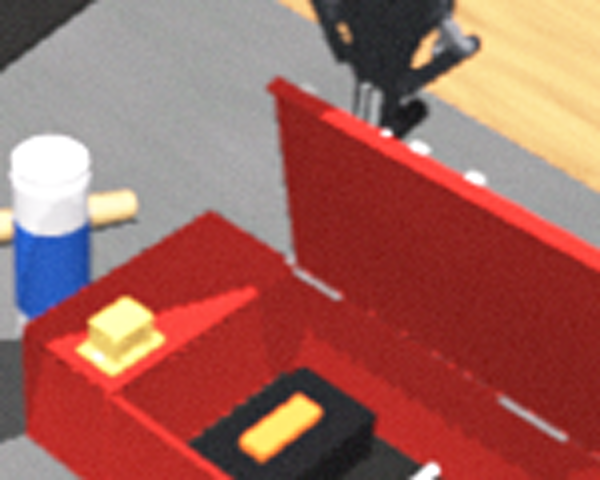

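The bolt tip no longer projects past the lid corner (280,85) and the knob sits at (410,115), right of the fingers. I'll push a little further to make sure it's fully drawn.

Emit:
servo_tool(targets=[[0,-0.005,0,0,0,0],[0,-0.01,0,0,0,0],[0,-0.014,0,0,0,0],[0,-0.014,0,0,0,0]])

```text
time: 4.75
tcp_pos: [0.6316, -0.0474, 0.2522]
ee_rot: [-180.0, -0.0, -175.5]
contact_force: [-1.4, 1.7, 0.2]
width: -0.003
grasp_force: 1.1
```

Emit:
servo_tool(targets=[[0,-0.005,0,0,0,0],[0,-0.01,0,0,0,0],[0,-0.015,0,0,0,0],[0,-0.015,0,0,0,0]])

```text
time: 5.25
tcp_pos: [0.6317, -0.0487, 0.2523]
ee_rot: [179.6, -0.0, -175.4]
contact_force: [-1.9, 12.5, 3.0]
width: -0.003
grasp_force: 6.5
```

```bash
python3 -c "
from h import *
rows([(100,52,252)])"
```

```text
(100, 52, 252) [0.002 0.04  0.001] [ 0.003 -0.     0.001]
now chest [100.6  40.  252.3] t 5.25 F [-1.9 12.5  3. ]
```

The bolt is against its back stop at 12 N. Now I'll back off, rise, and cross to behind the lid at chest y = −110.

Emit:
servo_tool(targets=[[0,0.02,0,0,0,0],[0,0.04,0,0,0,0],[0,0.04,-0.15,0,0,0],[0,0.04,-0.3,0,0,0],[0,0.04,-0.32,0,0,0],[0,-0.12,-0.32,0,0,0],[0,-0.28,-0.32,0,0,0],[0,-0.43,-0.32,0,0,0],[0,-0.5,-0.32,0,0,0],[0,-0.5,-0.32,0,0,0]])

```text
time: 6.5
tcp_pos: [0.6437, -0.2022, 0.3473]
ee_rot: [179.9, -0.1, -175.6]
contact_force: [-1.2, 0.7, 0.6]
width: 0.002
grasp_force: 0.0
```

```bash
python3 -c "
from h import *
t=lambda th,r=165:(round(106-r*np.cos(th),1),-110,round(110+r*np.sin(th),1))
rows([(95,-110,268)]+[t(x) for x in np.arange(1.4,-.01,-.1)])"
```

```text
(95, -110, 268) [0.018 0.013 0.264] [ 0.    -0.001 -0.001]
(np.float64(78.0), -110, np.float64(272.6)) [0.075 0.013 0.249] [ 0.    -0.001 -0.001]
(np.float64(61.9), -110, np.float64(269.0)) [0.128 0.013 0.261] [ 0.    -0.001 -0.001]
(np.float64(46.2), -110, np.float64(263.8)) [0.181 0.013 0.278] [ 0.    -0.001 -0.001]
(np.float64(31.2), -110, np.float64(257.0)) [0.23  0.013 0.301] [ 0.    -0.001 -0.001]
(np.float64(16.9), -110, np.float64(248.8)) [0.278 0.013 0.329] [ 0.    -0.001 -0.001]
(np.float64(3.4), -110, np.float64(239.2)) [0.323 0.012 0.361] [ 0.    -0.001 -0.001]
(np.float64(-9.0), -110, np.float64(228.4)) [0.364 0.012 0.397] [ 0.    -0.001 -0.001]
(np.float64(-20.2), -110, np.float64(216.3)) [0.402 0.012 0.437] [ 0.    -0.001 -0.001]
(np.float64(-30.2), -110, np.float64(203.2)) [0.435 0.012 0.481] [ 0.    -0.001 -0.001]
(np.float64(-38.8), -110, np.float64(189.1)) [0.464 0.012 0.528] [ 0.    -0.001 -0.001]
(np.float64(-46.0), -110, np.float64(174.3)) [0.487 0.012 0.577] [ 0.    -0.001 -0.001]
(np.float64(-51.6), -110, np.float64(158.8)) [0.506 0.012 0.629] [ 0.    -0.001 -0.001]
(np.float64(-55.7), -110, np.float64(142.8)) [0.52  0.012 0.682] [ 0.    -0.001 -0.001]
(np.float64(-58.2), -110, np.float64(126.5)) [0.528 0.012 0.737] [ 0.    -0.001 -0.001]
(np.float64(-59.0), -110, np.float64(110.0)) [0.531 0.012 0.792] [ 0.    -0.001 -0.001]
now chest [ 100.4 -114.   347.3] t 6.5 F [-1.2  0.7  0.6]
```

Emit:
servo_tool(targets=[[0.02,0,0.13,0,0,0],[0.02,0,0.25,0,0,0],[0.05,0,0.25,0,0,0],[0.075,0,0.25,0,0,0],[0.09,0,0.254,0,0,0],[0.105,0,0.257,0,0,0],[0.12,0,0.26,0,0,0],[0.137,0,0.264,0,0,0],[0.155,0,0.27,0,0,0],[0.172,0,0.275,0,0,0],[0.181,0,0.278,0,0,0],[0.181,0,0.278,0,0,0]])

```text
time: 8.0
tcp_pos: [0.5893, -0.2058, 0.2645]
ee_rot: [180.0, -0.1, -175.5]
contact_force: [1.7, -0.3, 2.2]
width: -0.0
grasp_force: 1.1
```

```bash
python3 -c "
from h import *
import cv2
t=lambda th,r=165:(round(float(106-r*np.cos(th)),1),-113,round(float(110+r*np.sin(th)),1))
rows([t(x) for x in np.arange(1.2,-.01,-.1)])
a=eyes.get_image('side')
cv2.imwrite('pics/c.png',cv2.resize(a[120:330,280:470,::-1],None,fx=2.8,fy=2.8,interpolation=2))"
```

```text
(46.2, -113, 263.8) [-0.001  0.001  0.002] [ 0. -0. -0.]
(31.2, -113, 257.0) [0.049 0.001 0.025] [ 0. -0. -0.]
(16.9, -113, 248.8) [0.097 0.001 0.052] [ 0. -0. -0.]
(3.4, -113, 239.2) [0.142 0.001 0.084] [ 0. -0. -0.]
(-9.0, -113, 228.4) [0.183 0.001 0.121] [ 0. -0. -0.]
(-20.2, -113, 216.3) [0.22  0.001 0.161] [ 0. -0. -0.]
(-30.2, -113, 203.2) [0.254 0.001 0.205] [ 0. -0. -0.]
(-38.8, -113, 189.1) [0.282 0.001 0.252] [ 0. -0. -0.]
(-46.0, -113, 174.3) [0.306 0.001 0.301] [ 0. -0. -0.]
(-51.6, -113, 158.8) [0.325 0.001 0.353] [ 0. -0. -0.]
(-55.7, -113, 142.8) [0.338 0.001 0.406] [ 0. -0. -0.]
(-58.2, -113, 126.5) [0.347 0.001 0.46 ] [ 0. -0. -0.]
(-59.0, -113, 110.0) [0.349 0.001 0.515] [ 0. -0. -0.]
now chest [  46.  -113.3  264.5] t 8.0 F [ 1.7 -0.3  2.2]
```

View pics/c.png

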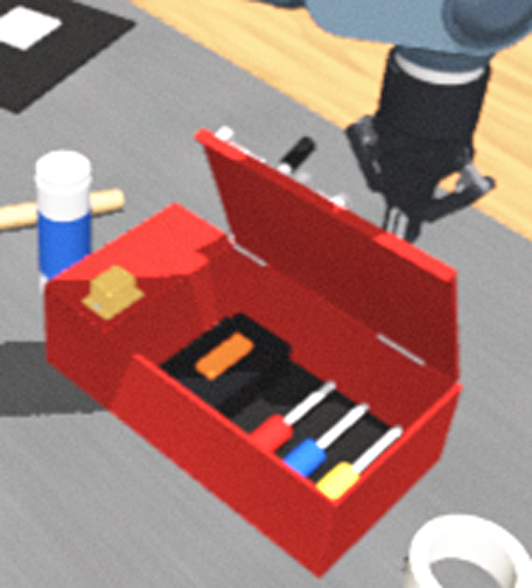

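The lid (edge from (205,135) to (455,270)) is following the fingertips down, with the bolt still drawn. I'll continue along the arc.

Emit:
servo_tool(targets=[[0.025,0,0.012,0,0,0],[0.05,0,0.025,0,0,0],[0.075,0,0.038,0,0,0],[0.097,0,0.052,0,0,0],[0.12,0,0.068,0,0,0],[0.142,0,0.084,0,0,0],[0.163,0,0.102,0,0,0],[0.183,0,0.121,0,0,0],[0.202,0,0.14,0,0,0],[0.22,0,0.161,0,0,0],[0.237,0,0.183,0,0,0],[0.254,0,0.205,0,0,0]])

```text
time: 9.55
tcp_pos: [0.5135, -0.2116, 0.2028]
ee_rot: [180.0, 0.0, -175.5]
contact_force: [1.4, -1.7, 0.8]
width: 0.002
grasp_force: 1.0
```

```bash
python3 -c "
from h import *
t=lambda th,r=165:(round(float(106-r*np.cos(th)),1),-113,round(float(110+r*np.sin(th)),1))
rows([t(x) for x in np.arange(.6,-.01,-.1)])"
```

```text
(-30.2, -113, 203.2) [ 0.     0.001 -0.001] [0. 0. 0.]
(-38.8, -113, 189.1) [0.029 0.001 0.046] [0. 0. 0.]
(-46.0, -113, 174.3) [0.053 0.001 0.095] [0. 0. 0.]
(-51.6, -113, 158.8) [0.072 0.001 0.147] [0. 0. 0.]
(-55.7, -113, 142.8) [0.085 0.001 0.2  ] [0. 0. 0.]
(-58.2, -113, 126.5) [0.094 0.001 0.254] [0. 0. 0.]
(-59.0, -113, 110.0) [0.096 0.    0.309] [0. 0. 0.]
now chest [ -30.1 -113.2  202.8] t 9.55 F [ 1.4 -1.7  0.8]
```

Emit:
servo_tool(targets=[[0.015,0,0.023,0,0,0],[0.029,0,0.046,0,0,0],[0.041,0,0.07,0,0,0],[0.053,0,0.095,0,0,0],[0.063,0,0.12,0,0,0],[0.072,0,0.147,0,0,0],[0.079,0,0.172,0,0,0],[0.085,0,0.2,0,0,0],[0.089,0,0.22,0,0,0],[0.092,0,0.24,0,0,0],[0.094,0,0.254,0,0,0],[0.095,0,0.265,0,0,0]])

```text
time: 11.05
tcp_pos: [0.4853, -0.2138, 0.1236]
ee_rot: [180.0, -0.0, -175.5]
contact_force: [-0.1, -0.4, 1.7]
width: 0.001
grasp_force: 0.6
```

Emit:
servo_tool(targets=[[0,0,0.006,0,0,0],[0,0,0.012,0,0,0],[0,0,0.018,0,0,0],[0,0,0.024,0,0,0],[0,0,0.03,0,0,0],[0,0,0.035,0,0,0],[0,0,0.039,0,0,0],[0,0,0.042,0,0,0],[0,0,0.042,0,0,0]])

```text
time: 12.18
tcp_pos: [0.4855, -0.2139, 0.1112]
ee_rot: [180.0, 0.0, -175.5]
contact_force: [0.5, -0.4, -0.2]
width: -0.005
grasp_force: 0.0
```

Near z = 0.111. I'll press on until contact builds up.

Emit:
servo_tool(targets=[[0,0,0.004,0,0,0],[0,0,0.008,0,0,0],[0,0,0.012,0,0,0],[0,0,0.012,0,0,0]])

```text
time: 12.68
tcp_pos: [0.4856, -0.214, 0.1099]
ee_rot: [180.0, -0.0, -175.5]
contact_force: [-7.5, 4.3, 15.8]
width: 0.001
grasp_force: 7.8
```

Shut: the tip is at z = 0.110 with 16 N up. Now I'll move to the −y side of the knob.

```bash
python3 -c "
from h import *
rows([(-60,-25,190),(-60,-25,148),(-60,44,148),(-60,46,148)])"
```

```text
(-60, -25, 190) [ 0.007  0.295 -0.267] [ 0. -0.  0.]
(-60, -25, 148) [ 0.006  0.295 -0.127] [ 0. -0.  0.]
(-60, 44, 148) [ 0.006  0.525 -0.127] [ 0. -0.  0.]
(-60, 46, 148) [ 0.006  0.531 -0.127] [ 0. -0.  0.]
now chest [ -58.  -113.4  109.9] t 12.675 F [-7.5  4.3 15.8]
```

Emit:
servo_tool(targets=[[0,0,-0.1,0,0,0],[0,0,-0.2,0,0,0],[0.006,0.1,-0.26,0,0,0],[0.006,0.2,-0.26,0,0,0],[0.006,0.29,-0.26,0,0,0],[0.006,0.29,-0.26,0,0,0],[0.006,0.29,-0.19,0,0,0],[0.006,0.29,-0.127,0,0,0],[0.006,0.29,-0.127,0,0,0]])

```text
time: 13.8
tcp_pos: [0.4758, -0.1276, 0.1443]
ee_rot: [179.9, -0.2, -175.5]
contact_force: [-0.2, -0.4, 0.3]
width: 0.002
grasp_force: 0.0
```

```bash
python3 -c "
from h import *
import cv2
rows([(-60,44,148),(-60,46,148)])
a=eyes.get_image('side')
cv2.imwrite('pics/d.png',cv2.resize(a[150:330,285:455,::-1],None,fx=3.3,fy=3.3,interpolation=2))"
```

```text
(-60, 44, 148) [-0.003  0.235 -0.012] [ 0.001 -0.001 -0.   ]
(-60, 46, 148) [-0.003  0.242 -0.012] [ 0.001 -0.001 -0.   ]
now chest [-61.  -26.5 144.3] t 13.8 F [-0.2 -0.4  0.3]
```

View pics/d.png

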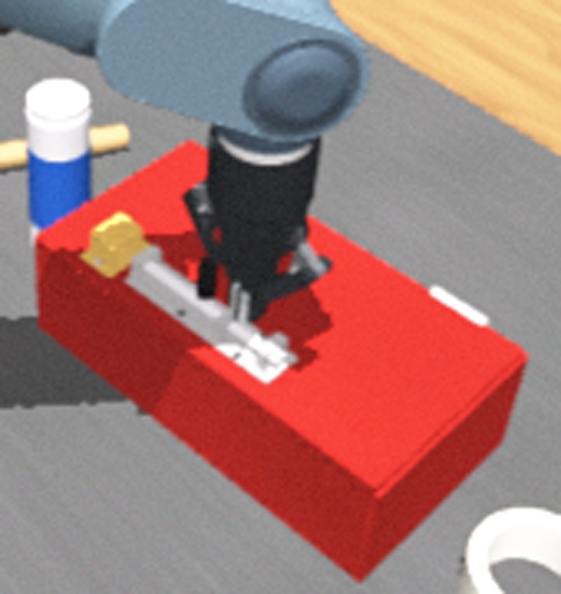

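The lid lies flush with the deck and the bolt is drawn and lined up with the keeper (118,243). The fingers (240,300) stand right of the knob (207,278). Sliding it home.

Emit:
servo_tool(targets=[[0,0.03,0,0,0,0],[0,0.055,0,0,0,0],[0,0.075,0,0,0,0],[0,0.095,0,0,0,0],[0,0.115,0,0,0,0],[0,0.135,0,0,0,0],[0,0.155,0,0,0,0],[0,0.175,0,0,0,0],[0,0.195,0,0,0,0],[0,0.21,0,0,0,0],[0,0.225,0,0,0,0],[0,0.23,0,0,0,0]])

```text
time: 15.35
tcp_pos: [0.4713, -0.0583, 0.1458]
ee_rot: [-180.0, 0.0, -175.5]
contact_force: [0.1, -2.6, 2.3]
width: 0.002
grasp_force: 1.3
```

Emit:
servo_tool(targets=[[0,0.005,0,0,0,0],[0,0.01,0,0,0,0],[0,0.015,0,0,0,0],[0,0.015,0,0,0,0]])

```text
time: 15.85
tcp_pos: [0.4711, -0.0554, 0.1459]
ee_rot: [-179.8, -0.0, -175.5]
contact_force: [-0.4, -8.7, 0.7]
width: 0.003
grasp_force: 4.1
```

Emit:
servo_tool(targets=[[0,0.004,0,0,0,0],[0,0.008,0,0,0,0],[0,0.008,0,0,0,0]])

```text
time: 16.23
tcp_pos: [0.4711, -0.055, 0.146]
ee_rot: [-179.5, 0.0, -175.5]
contact_force: [0.1, -16.9, -2.1]
width: 0.003
grasp_force: 8.3
```

Emit:
servo_tool(targets=[[0,-0.03,0,0,0,0],[0,-0.08,0,0,0,0],[0,-0.1,-0.15,0,0,0],[0,-0.1,-0.3,0,0,0],[0,-0.2,-0.45,0,0,0],[0.1,-0.3,-0.55,0,0,0],[0.1,-0.4,-0.55,0,0,0],[0.1,-0.4,-0.55,0,0,0]])

```text
time: 17.23
tcp_pos: [0.4501, -0.1751, 0.3107]
ee_rot: [180.0, 0.0, -175.7]
contact_force: [-0.2, -0.3, 0.6]
width: 0.004
grasp_force: 0.0
```

```bash
python3 -c "
from h import *
import cv2
rows([])
a=eyes.get_image('side')
cv2.imwrite('pics/e.png',cv2.resize(a[150:330,225:475,::-1],None,fx=3.1,fy=3.1,interpolation=2))"
```

```text
now chest [-90.4 -71.8 310.7] t 17.225 F [-0.2 -0.3  0.6]
```

View pics/e.png

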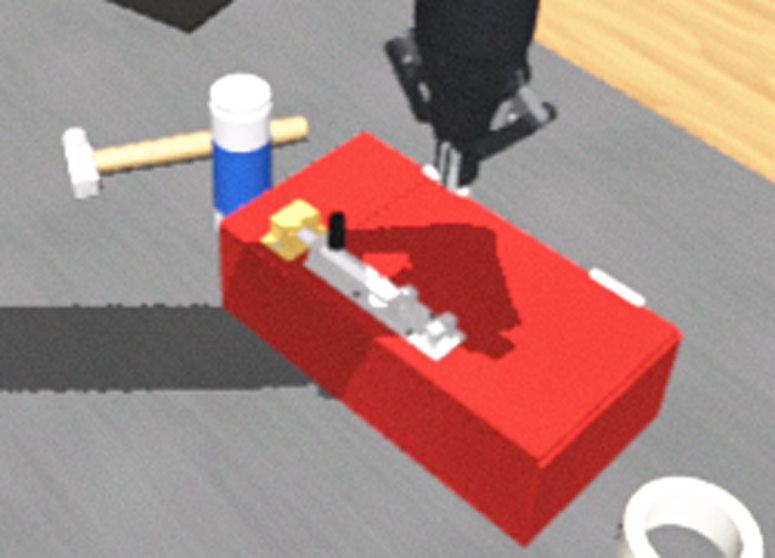

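The lid is shut and the bolt runs into the keeper (295,230), with the knob at (337,230). The can, tape roll and hammer are where they were, and the arm is clear.

```bash
python3 -c "
from plant import ctrl
print(ctrl.sign_off())"
```

```text
the job is handed in; nothing more can be done
None
```

I drew the bolt back, lowered the lid gently until fully shut, slid the bolt home into its keeper, backed the arm clear and handed the job in at about 17 s; the spray can, tape roll and hammer were left alone.

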